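# Rock the angle gauge to its set fork on a weld stud

## Robot

A 7-joint arm with a two-finger parallel gripper is mounted at the origin on the work surface. World frame = base frame: x ahead of the robot, y to its left, z up, the work surface at z = 0. Lengths are in m, angles in rad, forces in N, time in s.
With the tool pointing down it reaches from about 0.35 to 0.9 m from the base axis. Payload 8.1 kg.
Tool frame: the origin (TCP) lies midway between the tips of the shut fingers; the grasp point (between the pads) lies 19 mm behind it; z points along the fingers, y is the line along which they close (so a half turn about z gives the same grasp; the last joint's range is limited). The gripper opens to 92 mm and grips with 3 to 60 N. Pads are 19 mm wide; open, the fingers measure 130 mm over their backs; the gripper's body (75 mm by 190 mm) begins 47 mm behind the grasp point.
Start: joints at [-1.312, 0.434, 0.025, 1.573, -0.012, 1.134, -0.075], TCP at [0.221, 0.585, 0.227] pointing down, gripper open.
Joint ranges: [-2.62, 2.62], [-0.44, 2.09], [-1.27, 1.32], [0.08, 2.57], [-1.32, 4.46], [0.12, 2], [-2.74, 2.74]. Speed limits (rad/s): [2.22, 2.22, 3.01, 3.01, 3.14, 3.14, 3.14].

## Interface

Orientations are given as a rotation vector (axis times angle).
In Python, from cell import arm gives the robot as it stands.
- The arm moves only by the tool carry_out, never from a script. Its arguments are lists of equal length, an entry for each row: "claw": the finger opening in cm, from 0 to 9.18; "delta_pos": the shift along the tool's x, y, z in cm, a list of three; "angular": the turn, a rotation vector about the tool's x, y, z in rad, a list of three. In form: {"claw": [claw, ...], "delta_pos": [[dx, dy, dz], ...], "angular": [[ax, ay, az], ...]}. A call has 1 to 20 rows; each row shifts and turns the commanded pose from where the row before left it, along the tool's axes as they then stand; what a row does not reach is not made up. A row lasts 1/10 s, in which the tool goes at most 50 mm and 8.59 degrees, less where a joint would pass 70% of its speed; a pose out of reach is approached as far as the arm can. A call with a gripper value outside its range is refused whole. The fingers move at their own pace and stop on an object; "force" is the grip in N (left out, the last holds). Time passes only in rows, so rows that do not move let the fingers close. It gives the time, the measured TCP pose, the force, the opening and the grip force at its end, in the units of the state.
- arm.observe(): the state, without advancing time (a new reading comes with each control period).
- arm.get_image(name): name is "scene" or "top" or "wrist"; returns a dict with "frame" (480x640x3 uint8, red, green, blue), "mtx" (3x3 intrinsics, pixels), "T" (4x4, takes a point from camera to world coordinates). Camera axes: x right, y down, z forward; pixel columns grow to the right and rows downward; lengths in m; the calibration is good to about 2 mm. A picture is of the moment at which its call begins. There is no depth.
- arm.sign_off(): hands the job in; it is judged then, once.
Trained networks look in a picture, given as the dict that the camera call returned (one of the last four; its "shot" number tells which), for a name from the list of things; names that differ only in an ending like _2 or _b are one class to them, and where a whole thing is asked for, a point or a joint stands for the part that bears it (a point fixed in the world has none). Each returns a list of dicts, best first, with "conf" (0 to 1); they miss things now and then, are a little off and sometimes report something else, mostly with a low value. They report only what shows in the picture. A call takes as long as a camera call.
- arm.look_for(label, picture): "centre" ([column, row] as shares, 0 to 1, of the picture: columns of its width, rows of its height, amid what is visible of it).
- arm.trace(label, picture): "region" (480x640 bool, what is visible of it) and "centre" ([column, row] as shares, 0 to 1, of the picture: columns of its width, rows of its height, amid what is visible of it).
- arm.place_of(label, picture): "centre" ([column, row] as shares, 0 to 1, of the picture: columns of its width, rows of its height: a listed point, or the origin of a listed thing).
The state is a dict: "clock": time; "joints": joint angles; "dq": joint speeds; "joint_efforts": joint torques, N m; "position": TCP position; "ee_rot": TCP orientation; "force": force on the tool from outside, world axes, zero at the start; "ft_torque": the same for the moment, N m; "width": opening from 0.0 (shut) to 1.0 (fully open); "gripper_force": force on a finger pad.
Only numpy, scipy, OpenCV 4.12 (cv2) and the standard library are available. Lean on these libraries where they do the work, as an engineer would, in place of code of your own. Each camera call takes 0.05 s, during which the arm holds its last target. There are 200 camera calls.

## Task

Swing the jig's hold-down bar all the way closed into its catch, then set the angle gauge upright astride the round-topped stud and rock it there until its hanging pointer settles between the prongs of the set fork on the dial. Finish holding it just so: gripper still on the gauge, its foot kept lightly pressed on the stud, the pointer at rest in the fork. Leave the other things on the bench alone.

Things in the scene. Friction and masses are not known exactly. Their poses are not given: they have to be found in the camera images.
- gauge: Angle gauge, loose, about 0.5 kg, standing on the bench; origin: centre of the underside; dial faces its +x (away from the robot), z up. Steel foot 36 (x) by 68 (y) by 22 mm high, with a V groove along x in its underside (28 mm wide, 14 mm deep, 45 degree faces); round dial housing 92 mm across, 26 mm thick, centred 68 mm up. With the V on the stud, the origin lies on the stud axis
- gauge_grip (a point): centre of the rubber grip block on top of the gauge, 131 mm above its underside: 26 (x) by 30 (y) mm, from 110 to 152 mm up, good to pinch from above
- pointer (a joint): black plumb pointer hanging on the dial, swinging freely about the gauge x axis through the dial centre; it settles to the vertical within about 1.5 s. 0 = along the gauge -z; leaning the top of the gauge towards its +y by an angle a makes it read +a (rad)
- fork (a joint): dark two-pronged set fork low on the dial, preset between 0.2 and 0.42 rad and left alone: its angle on the same scale as the pointer, so the two agree when the gauge is right. The prongs leave an 8 mm gap; the pointer is 3 mm wide
- pointer_tip (a point): tip of the pointer, 37 mm from the dial centre
- fork_mid (a point): middle of the gap between the fork's prongs, 37 mm from the dial centre
- stud: fixed steel stud on the jig: round top of 10 mm radius, 60 mm long, along its x axis, on a 12 mm thick web. Origin on the axis of the round top, 96 mm above the bench (crest 10 mm higher). The gauge rocks about this axis. The block beside it is uneven: a low shoulder 30 mm below the axis on the +y side, a high one 14 mm below on the -y side, 21 mm off
- stud_axis (a point): the same point and axes as stud (middle of the round top's axis; x along it, z up)
- bar (a joint): hold-down bar hinged on the jig: 0 = level, lying in its catch (two upright cheeks, tops 80 mm above the bench); grows as the free end rises; starts half open, its stiff hinge keeps it where it is left (up to 5 N at the free end moves it). Bar 18 mm wide, 10 mm thick, free end 150 mm from the hinge
- bar_hinge (a point): hinge axis of the bar, 66 mm above the bench, at mid width; axes as the jig: hinge along y, the closed bar points along -x; the catch is 102 mm along it, the last 40 mm stand out beyond the catch
- bar_push (a point): on the bar's upper face, 130 mm from the hinge, beyond the catch: a place to push
- jig: the fixed jig: base plate 200 (x) by 230 (y) by 10 mm with a 60 mm wide square-tube offcut along y, top 60 mm above the bench; the stud is at y = +55 mm, the bar at y = -60 mm. Origin: centre of the underside
- spool: bystander: copper wire spool, 90 mm across, 55 mm tall, standing; origin under its centre
- can: bystander: grey can, 60 mm across, 150 mm tall; origin under its centre
- hammer: bystander: hammer lying on the bench beyond the work

How it is judged:
By the outcome, as a careful person would: the job done as asked, in the order asked, and still so for the second after the job is handed in, while the arm keeps its last pose, push and grip.
It also fails if it takes over 61 s, if anything falls off the work surface, if the arm or the gripper's body presses on something with over 40 N, if the wrist force passes 120 N, or if a joint passes its speed limit or range.

## Working session

There is one attempt and no reset: what is moved stays moved. The work goes in short steps, Python scripts to look and compute and a tool call to move; the robot and the scene stay as the last step left them, time stands still between calls to the robot, and variables do not carry over. Pictures are saved under pics/ and viewed, at most 12 in all, crops included, and the job is handed in when it is done.

Besides the shell and the picture viewer there is one more tool, called after "Emit:" as name(argument=value, ...), one argument or row to a line, values as JSON. carry_out: Moves the arm, as the interface text tells. Its arguments: {"type":"object","properties":{"claw":{"type":"array","items":{"type":"number"}},"delta_pos":{"type":"array","items":{"type":"array","items":{"type":"number"}}},"angular":{"type":"array","items":{"type":"array","items":{"type":"number"}}},"force":{"type":"number"}},"required":["claw","delta_pos","angular"]}

```bash
mkdir -p pics
cat > h.py <<'E'
import numpy as np, cv2
from scipy.spatial.transform import Rotation as R
from cell import arm
def px(c): return np.array([c[0]*640,c[1]*480])
def ray(p,uv):
    d=p["T"][:3,:3]@np.linalg.inv(p["mtx"])@np.array([uv[0],uv[1],1]); return p["T"][:3,3],d/np.linalg.norm(d)
def atz(p,uv,z):
    o,d=ray(p,uv); return o+d*(z-o[2])/d[2]
def tri(l):
    A=0;b=0
    for p,uv in l:
        o,d=ray(p,uv);M=np.eye(3)-np.outer(d,d);A=A+M;b=b+M@o
    return np.linalg.solve(A,b)
def proj(p,X):
    c=np.linalg.inv(p["T"])@np.append(X,1);u=p["mtx"]@c[:3];return u[:2]/u[2]
def save(n,im): cv2.imwrite(n,im[:,:,::-1])
E
python3 - <<'E'
from h import *
np.set_printoptions(precision=4,suppress=True)
s=arm.get_image("scene");t=arm.get_image("top")
save("pics/a.png",cv2.resize(np.hstack([s["frame"],t["frame"]]),(800,300)))
save("pics/s.png",s["frame"]);save("pics/t.png",t["frame"])
Z=dict(gauge=0,gauge_grip=.131,stud_axis=.096,bar_hinge=.066,jig=0,spool=0,can=0,bar_push=None,pointer_tip=None,fork_mid=None,hammer=0)
for n,z in Z.items():
    o=[]
    for p in(s,t):
        r=arm.place_of(n,p)
        if r: o.append((p,px(r[0]["centre"])));print(n,"s" if p is s else "t",round(r[0]["conf"],2),o[-1][1], atz(p,o[-1][1],z) if z is not None else "")
    if len(o)==2: print("   tri",tri(o))
print(s["T"],t["T"]); print(arm.observe())
E
```

```text
gauge s 0.6 [221.376 221.28 ] [ 0.4861 -0.2838  0.    ]
gauge t 0.87 [467.2   306.912] [ 0.4956 -0.2808  0.    ]
   tri [ 0.497  -0.2773  0.0113]
gauge_grip s 0.88 [210.688 181.824] [ 0.4894 -0.2922  0.131 ]
gauge_grip t 0.59 [495.808 317.52 ] [ 0.4934 -0.2814  0.131 ]
   tri [ 0.4947 -0.2845  0.135 ]
stud_axis s 0.77 [345.6  246.48] [0.5821 0.0651 0.096 ]
bar_hinge s 0.94 [291.968 256.704] [ 0.6167 -0.05    0.066 ]
bar_hinge t 0.76 [354.112 243.216] [ 0.6175 -0.0579  0.066 ]
   tri [ 0.6166 -0.0541  0.0653]
jig s 0.93 [323.52  270.096] [ 0.5799  0.0146 -0.    ]
jig t 0.93 [316.8  271.68] [0.5653 0.0075 0.    ]
   tri [ 0.5642  0.0088 -0.0186]
spool s 0.62 [444.8   268.416] [0.4987 0.2914 0.    ]
spool t 0.88 [174.272 313.104] [0.4891 0.2776 0.    ]
   tri [ 0.4855  0.2878 -0.0169]
can s 0.76 [363.2   355.824] [0.7873 0.1542 0.    ]
can t 0.67 [239.296 157.584] [0.785  0.1549 0.    ]
   tri [ 0.7856  0.1546 -0.0023]
bar_push s 0.63 [301.184 201.792] 
bar_push t 0.98 [354.112 285.792] 
   tri [ 0.5496 -0.0462  0.1744]
pointer_tip s 0.47 [219.584 217.68 ] 
pointer_tip t 0.52 [476.096 3
[... 283 characters left out ...]
153  0.9538]
 [ 0.      0.      0.      1.    ]] [[-0.0066 -0.9994  0.0328  0.5962]
 [-0.9997  0.0059 -0.0223  0.0193]
 [ 0.0221 -0.033  -0.9992  0.8554]
 [ 0.      0.      0.      1.    ]]
{'clock': 1.2, 'joints': array([-1.3117,  0.4345,  0.025 ,  1.5732, -0.0116,  1.134 , -0.0751]), 'dq': array([-0.0002, -0.0016,  0.0005,  0.0001, -0.0003,  0.0008, -0.0009]), 'joint_efforts': array([ -0.0014, -66.7685,   0.9827, -31.4795,  -0.061 ,   0.0331,
         0.    ]), 'position': array([0.2212, 0.5846, 0.2268]), 'ee_rot': array([0.5653, 3.0903, 0.0001]), 'force': array([ 0.0315,  0.387 , -0.2927]), 'ft_torque': array([ 0.0052, -0.0011, -0.0026]), 'gripper_force': 0.0, 'width': 0.9986891346445196}
```

View pics/s.png

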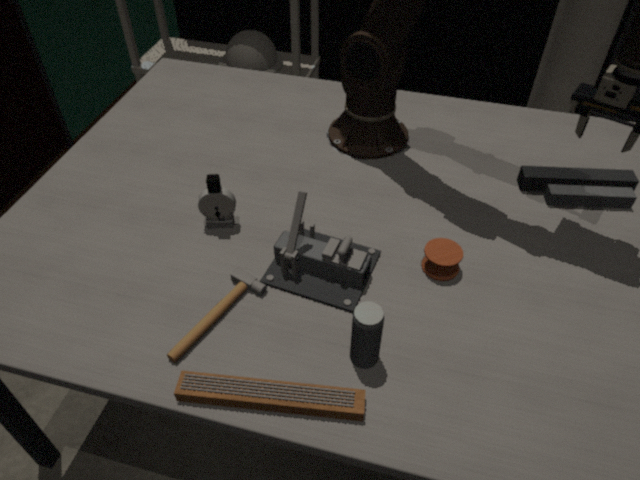

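View pics/t.png

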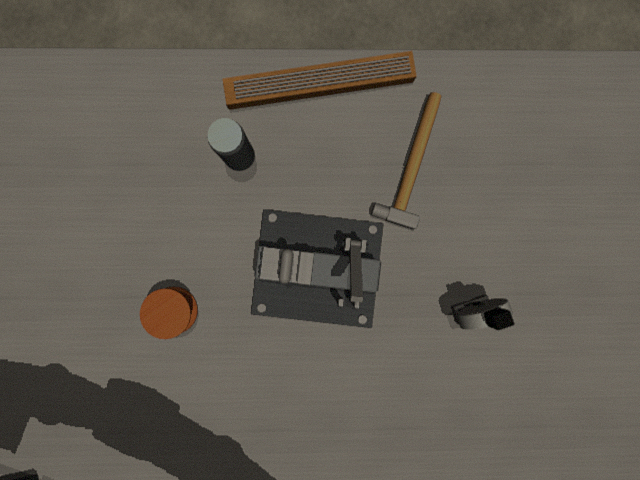

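```bash
cat >> h.py <<'E'
def plan(tp,tR,n):
    "constant delta per row: turn about tool axes first (own rows), then n shift rows"
    o=arm.observe();R0=R.from_rotvec(o["ee_rot"]);rv=(R0.inv()*tR).as_rotvec()
    d=tR.inv().apply(np.array(tp)-o["position"])*100
    print("turn",rv.round(4),"shift cm after turn",d.round(3),"per row",(d/n).round(3))
def down(yaw): # tool z down, tool y along world direction yaw+90deg, tool x = yaw+180
    c,s=np.cos(yaw),np.sin(yaw)
    return R.from_matrix(np.array([[-c,-s,0],[-s,c,0],[0,0,-1]]).T)
E
python3 - <<'E'
from h import *
np.set_printoptions(precision=4,suppress=True)
t=arm.get_image("top")
B=[atz(t,uv,.01) for uv in[(272,217),(373,230),(262,308),(362,320)]]
print(B,np.mean(B,0)); v=B[0]-B[1]+B[2]-B[3]; print("yaw y",np.arctan2(-v[0],v[1])); w=B[0]+B[1]-B[2]-B[3];print("yaw x",np.arctan2(w[1],w[0]))
yaw=-.1
plan([.50,-.03,.33],down(yaw),16)
s=arm.get_image("scene")
save("pics/g.png",cv2.resize(s["frame"][165:240,170:270],(800,600),interpolation=cv2.INTER_CUBIC))
E
```

```text
[array([0.6695, 0.0917, 0.01  ]), array([ 0.6439, -0.0996,  0.01  ]), array([0.4983, 0.111 , 0.01  ]), array([ 0.4741, -0.077 ,  0.01  ])] [0.5714 0.0065 0.01  ]
yaw y -0.1308262963985303
yaw x -0.12212754733671742
turn [ 0.      0.     -0.2619] shift cm after turn [-33.869 -58.363 -10.326] per row [-2.117 -3.648 -0.645]
```

View pics/g.png

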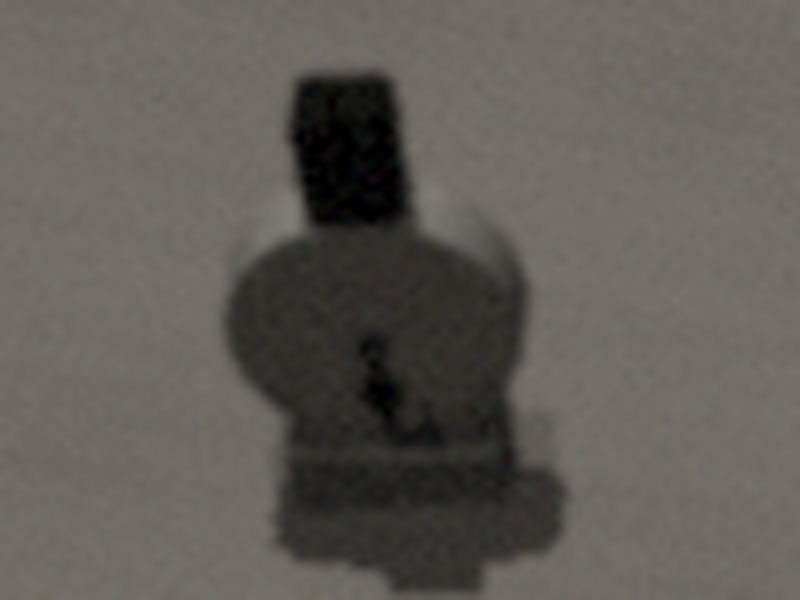

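Emit:
carry_out(
  claw=[0,0,0,0,0,0,0,0,0,0,0,0,0,0,0,0,0,0,0,0],
  delta_pos=[
    [0,0,-0.5],
    [0,0,-0.5],
    [-2.2,-3.6,-0.6],
    [-2.2,-3.6,-0.6],
    [-2.2,-3.6,-0.6],
    [-2.2,-3.6,-0.6],
    [-2.2,-3.6,-0.6],
    [-2.2,-3.6,-0.6],
    [-2.2,-3.6,-0.6],
    [-2.2,-3.6,-0.6],
    [-2.2,-3.6,-0.6],
    [-2.2,-3.6,-0.6],
    [-2.2,-3.6,-0.6],
    [-2.2,-3.6,-0.6],
    [-2.2,-3.6,-0.6],
    [-2.2,-3.6,-0.6],
    [-2.2,-3.6,-0.6],
    [-2.2,-3.6,-0.6],
    [0,0,0],
    [0,0,0],
  ],
  angular=[
    [0,0,-0.1175],
    [0,0,-0.1175],
    [0,0,0],
    [0,0,0],
    [0,0,0],
    [0,0,0],
    [0,0,0],
    [0,0,0],
    [0,0,0],
    [0,0,0],
    [0,0,0],
    [0,0,0],
    [0,0,0],
    [0,0,0],
    [0,0,0],
    [0,0,0],
    [0,0,0],
    [0,0,0],
    [0,0,0],
    [0,0,0],
  ],
)

```text
clock: 3.3
position: [0.4976, -0.032, 0.3327]
ee_rot: [-0.203, -3.135, -0.0]
force: [0.1, 0.6, 0.0]
width: 0.005
gripper_force: 0.0
```

Run:
```python
from h import *
np.set_printoptions(precision=4,suppress=True)
o=arm.observe();print(o["clock"],o["position"],o["ee_rot"],o["width"])
s=arm.get_image("scene");t=arm.get_image("top");w=arm.get_image("wrist")
save("pics/w1.png",w["frame"]);print(w["T"],w["mtx"][0,0])
for n,z in dict(stud_axis=.096,bar_hinge=.066,bar_push=.175,jig=0).items():
    l=[]
    for k,p in(("s",s),("t",t),("w",w)):
        r=arm.place_of(n,p)
        if r: u=px(r[0]["centre"]);l.append((p,u));print(n,k,round(r[0]["conf"],2),u,atz(p,u,z))
    if len(l)>1:print("tri",tri(l))
```

```text
3.3 [ 0.4976 -0.032   0.3327] [-0.2028 -3.135  -0.0001] 0.0054025217460679075
[[ 0.1248  0.9478  0.2935  0.4172]
 [ 0.9922 -0.1188 -0.0382 -0.0204]
 [-0.0013  0.2959 -0.9552  0.4912]
 [ 0.      0.      0.      1.    ]] 384.3569836481283
stud_axis s 0.6 [216.512 220.08 ] [ 0.5778 -0.245   0.096 ]
stud_axis w 0.58 [410.496 266.784] [0.5779 0.0623 0.096 ]
tri [ 0.6054 -0.0747  0.1902]
bar_hinge s 0.84 [294.592 257.28 ] [ 0.6168 -0.0437  0.066 ]
bar_hinge t 0.97 [354.88  245.616] [ 0.6132 -0.0593  0.066 ]
bar_hinge w 0.8 [304.896 297.408] [ 0.6138 -0.0603  0.066 ]
tri [ 0.6134 -0.0552  0.0622]
bar_push s 0.77 [301.888 200.4  ] [ 0.5453 -0.0453  0.175 ]
bar_push t 0.88 [355.712 289.584] [ 0.544  -0.0491  0.175 ]
bar_push w 0.81 [302.016 280.176] [ 0.5465 -0.0504  0.175 ]
tri [ 0.545  -0.0483  0.1754]
jig s 0.96 [321.92  271.488] [0.5852 0.012  0.    ]
jig t 0.57 [317.888 268.512] [0.5713 0.0054 0.    ]
jig w 0.78 [347.584 240.816] [0.5695 0.0011 0.    ]
tri [ 0.5723  0.0052 -0.015 ]
```

View pics/w1.png

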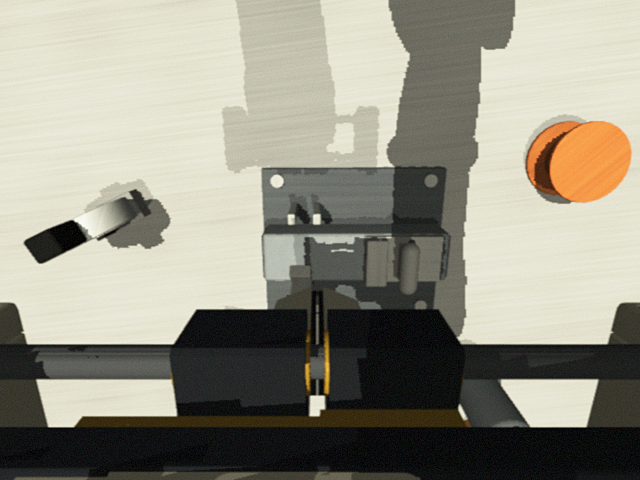

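Emit:
carry_out(
  claw=[0,0,0,0,0,0,0,0,0,0,0,0,0,0,0,0,0,0,0,0],
  delta_pos=[
    [-2.1,-0.43,2.75],
    [-2.1,-0.43,2.75],
    [-2.1,-0.43,2.75],
    [0,0,3],
    [0,0,3],
    [0,0,0],
    [1.02,0,0.66],
    [1.02,0,0.66],
    [0.89,0,0.83],
    [0.89,0,0.83],
    [0.73,0,0.97],
    [0.73,0,0.97],
    [0.56,0,1.08],
    [0.56,0,1.08],
    [0.36,0,1.16],
    [0.36,0,1.16],
    [0.15,0,1.2],
    [0.15,0,1.2],
    [0,0,0.2],
    [0,0,0],
  ],
  angular=[
    [0,0,0],
    [0,0,0],
    [0,0,0],
    [0,0,0],
    [0,0,0],
    [0,0,0],
    [0,0,0],
    [0,0,0],
    [0,0,0],
    [0,0,0],
    [0,0,0],
    [0,0,0],
    [0,0,0],
    [0,0,0],
    [0,0,0],
    [0,0,0],
    [0,0,0],
    [0,0,0],
    [0,0,0],
    [0,0,0],
  ],
)

```text
clock: 6.05
position: [0.4847, -0.0427, 0.0711]
ee_rot: [-0.2, -3.135, -0.001]
force: [-4.0, -0.5, 14.4]
width: 0.008
gripper_force: 7.4
```

Emit:
carry_out(
  claw=[0,0,0],
  delta_pos=[
    [0,0,0.2],
    [0,0,0],
    [0,0,0],
  ],
  angular=[
    [0,0,0],
    [0,0,0],
    [0,0,0],
  ],
)

```text
clock: 6.35
position: [0.4848, -0.0426, 0.0706]
ee_rot: [0.2, 3.134, 0.003]
force: [-12.2, 1.3, 41.9]
width: 0.005
gripper_force: 21.2
```

Run:
```python
from h import *
np.set_printoptions(precision=4,suppress=True)
o=arm.observe();print(o["clock"],o["position"],o["ee_rot"],o["force"])
w=arm.get_image("top");r=arm.trace("gauge",w)[0]["region"]
save("pics/t2.png",cv2.resize(w["frame"][180:360,280:540],(780,540),interpolation=cv2.INTER_CUBIC))
```

```text
6.35 [ 0.4848 -0.0426  0.0706] [0.1999 3.1345 0.0029] [-12.1905   1.2701  41.914 ]
```

Emit:
carry_out(
  claw=[0,0,0,9,9,9,9,9,9,9,9,9,9],
  delta_pos=[
    [0,0,-2],
    [0,0,-4],
    [0,0,-4],
    [1,-3.1,-2.3],
    [1,-3.1,-2.3],
    [1,-3.1,-2.3],
    [1,-3.1,-2.3],
    [1,-3.1,-2.3],
    [1,-3.1,-2.3],
    [0.7,-3.1,-2.3],
    [0.7,-3.1,-0.3],
    [0,0,0],
    [0,0,0],
  ],
  angular=[
    [0,0,0],
    [0,0,0],
    [0,0,0],
    [0,0,0],
    [0,0,0],
    [0,0,0],
    [0,0,0],
    [0,0,0],
    [0,0,0],
    [0,0,0],
    [0,0,0],
    [0,0,0],
    [0,0,0],
  ],
)

```text
clock: 7.75
position: [0.3796, -0.2795, 0.3322]
ee_rot: [0.202, 3.135, 0.001]
force: [-0.4, 0.4, 1.0]
width: 0.824
gripper_force: 0.0
```

Run:
```python
from h import *
np.set_printoptions(precision=4,suppress=True)
o=arm.observe();print(o["clock"],o["position"],o["ee_rot"],o["force"])
s=arm.get_image("scene");t=arm.get_image("top");w=arm.get_image("wrist")
a=cv2.resize(w["frame"],(533,400));b=cv2.resize(s["frame"][180:300,250:390],(267,229))
c=np.zeros((400,800,3),np.uint8);c[:,:533]=a;c[:229,533:]=b;save("pics/w2.png",c);save("pics/w2f.png",w["frame"])
for n,z in dict(gauge=0,gauge_grip=.131,bar_push=.071,bar_hinge=.066,stud_axis=.096).items():
    l=[]
    for k,p in(("s",s),("t",t),("w",w)):
        r=arm.place_of(n,p)
        if r: u=px(r[0]["centre"]);l.append((p,u));print(n,k,round(r[0]["conf"],2),u,atz(p,u,z))
    if len(l)>1:print("tri",tri(l))
```

```text
7.75 [ 0.3796 -0.2795  0.3322] [0.2018 3.1351 0.0008] [-0.3615  0.4187  1.0339]
gauge s 0.67 [439.616 267.504] [0.499  0.2792 0.    ]
gauge t 0.63 [285.696 264.288] [0.5798 0.0668 0.    ]
gauge w 0.73 [320.    272.208] [ 0.4923 -0.2889  0.    ]
tri [0.5345 0.0178 0.0392]
gauge_grip s 0.56 [211.392 183.408] [ 0.4945 -0.2882  0.131 ]
gauge_grip t 0.89 [492.096 315.312] [ 0.497  -0.2754  0.131 ]
gauge_grip w 0.7 [321.216 320.016] [ 0.4943 -0.2888  0.131 ]
tri [ 0.4955 -0.2849  0.1284]
bar_push s 0.96 [311.104 222.   ] [ 0.5002 -0.0379  0.071 ]
bar_push t 0.8 [345.088 319.584] [ 0.4839 -0.0404  0.071 ]
bar_push w 0.98 [529.92  263.808] [ 0.4845 -0.0429  0.071 ]
tri [ 0.4864 -0.0404  0.0619]
bar_hinge s 0.85 [290.816 258.192] [ 0.6218 -0.0511  0.066 ]
bar_hinge t 0.78 [352.384 243.12 ] [ 0.6177 -0.0549  0.066 ]
tri [ 0.6175 -0.054   0.0609]
stud_axis s 0.3 [313.792 222.288] [ 0.5251 -0.0242  0.096 ]
stud_axis t 0.97 [283.52  266.304] [0.5783 0.0652 0.096 ]
tri [0.5911 0.029  0.1732]
```

View pics/w2.png

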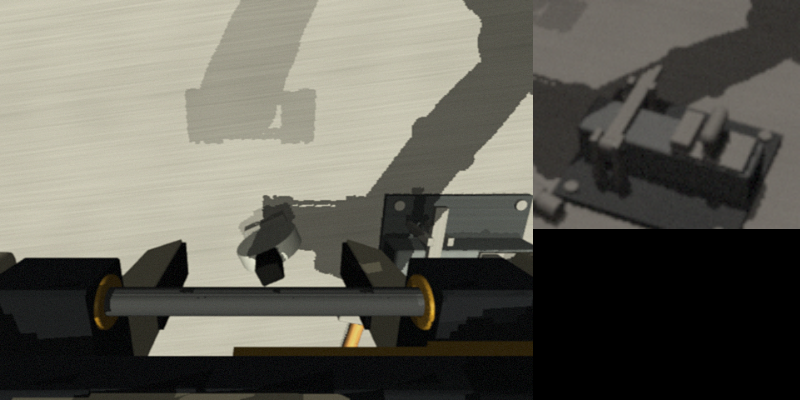

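Run:
```python
from h import *
im=cv2.imread("pics/w2f.png")[230:350,270:390]
cv2.imwrite("pics/w2z.png",cv2.convertScaleAbs(cv2.resize(im,(600,600),interpolation=cv2.INTER_CUBIC),alpha=1.6))
```

```text
(no output)
```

View pics/w2z.png

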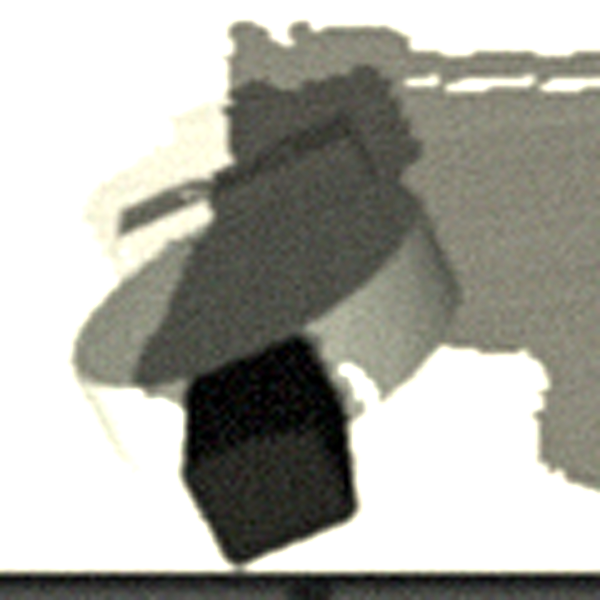

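Run:
```python
from h import *
np.set_printoptions(precision=4,suppress=True)
w=arm.get_image("wrist")
f=lambda p,z:atz(w,(270+p[0]/5,230+p[1]/5),z)
c=[f(p,.152) for p in[(186,478),(240,565),(356,514),(308,428)]]
print(np.mean(c,0));
for i in range(4):
    d=c[(i+1)%4]-c[i];print(np.linalg.norm(d),np.degrees(np.arctan2(d[1],d[0])))
e=[f(p,.022) for p in[(120,215),(352,115)]];d=e[1]-e[0];print(e,np.linalg.norm(d),np.degrees(np.arctan2(d[1],d[0])))
```

```text
[ 0.4937 -0.2872  0.152 ]
0.022313907855384015 21.39019687493274
0.025817509318189824 109.40032604254903
0.021380885364422956 -160.07501339234435
0.026412571537814795 -72.5968038759163
[array([ 0.4807, -0.3235,  0.022 ]), array([ 0.4608, -0.2603,  0.022 ])] 0.06626967299453973 107.41351375314638
```

Emit:
carry_out(
  claw=[9,9,9,9,9,9,9,9,9,9,9,9,9,9],
  delta_pos=[
    [0,0,0],
    [0,0,0],
    [0,0,0],
    [-2.64,-1.05,1.3],
    [-2.64,-1.05,1.3],
    [-2.64,-1.05,1.3],
    [-2.64,-1.05,1.3],
    [0,0,3.5],
    [0,0,3.5],
    [0,0,3.5],
    [0,0,3.5],
    [0,0,1.1],
    [0,0,1.1],
    [0,0,0],
  ],
  angular=[
    [0,0,-0.149],
    [0,0,-0.149],
    [0,0,-0.149],
    [0,0,0],
    [0,0,0],
    [0,0,0],
    [0,0,0],
    [0,0,0],
    [0,0,0],
    [0,0,0],
    [0,0,0],
    [0,0,0],
    [0,0,0],
    [0,0,0],
  ],
)

```text
clock: 10.1
position: [0.4935, -0.2861, 0.118]
ee_rot: [0.501, -3.101, -0.0]
force: [-0.0, -0.3, 0.2]
width: 0.979
gripper_force: 0.0
```

Run:
```python
from h import *
w=arm.get_image("wrist");s=arm.get_image("scene")
c=np.zeros((400,800,3),np.uint8);c[:,:533]=cv2.resize(w["frame"],(533,400));c[:267,533:]=cv2.resize(s["frame"][130:250,160:280],(267,267));save("pics/w3.png",c)
```

```text
(no output)
```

View pics/w3.png

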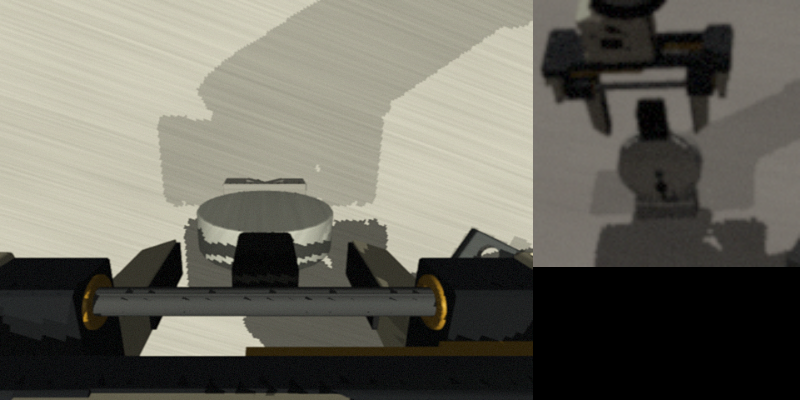

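Emit:
carry_out(
  claw=[2,2,2,2,2,2,2,2,2,2],
  delta_pos=[
    [0,0,0],
    [0,0,0],
    [0,0,0],
    [0,0,0],
    [0,0,0],
    [0,0,0],
    [0,0,0],
    [0,0,0],
    [0,0,0],
    [0,0,0],
  ],
  angular=[
    [0,0,0],
    [0,0,0],
    [0,0,0],
    [0,0,0],
    [0,0,0],
    [0,0,0],
    [0,0,0],
    [0,0,0],
    [0,0,0],
    [0,0,0],
  ],
  force=35,
)

```text
clock: 11.2
position: [0.4934, -0.2859, 0.1182]
ee_rot: [0.501, -3.101, -0.0]
force: [-0.9, 0.9, -0.3]
width: 0.323
gripper_force: 35.0
```

Emit:
carry_out(
  claw=[2,2,2,2,2,2,2,2,2,2,2,2,2,2,2,2,2,2,2],
  delta_pos=[
    [0,0,-2],
    [0,0,-4],
    [0,0,-4],
    [0,0,0],
    [-0.33,2.96,-0.43],
    [-0.33,2.96,-0.43],
    [-0.33,2.96,-0.43],
    [-0.33,2.96,-0.43],
    [-0.33,2.96,-0.43],
    [-0.33,2.96,-0.43],
    [-0.33,2.96,-0.43],
    [-0.33,2.96,-0.43],
    [-0.33,2.96,-0.43],
    [-0.33,2.96,-0.43],
    [-0.33,2.96,-0.43],
    [-0.33,2.96,-0.43],
    [0,0,0],
    [0,0,0],
    [0,0,0],
  ],
  angular=[
    [0,0,0],
    [0,0,0.149],
    [0,0,0.149],
    [0,0,0.149],
    [0,0,0],
    [0,0,0],
    [0,0,0],
    [0,0,0],
    [0,0,0],
    [0,0,0],
    [0,0,0],
    [0,0,0],
    [0,0,0],
    [0,0,0],
    [0,0,0],
    [0,0,0],
    [0,0,0],
    [0,0,0],
    [0,0,0],
  ],
)

```text
clock: 13.1
position: [0.5771, 0.0601, 0.2694]
ee_rot: [-0.201, -3.134, 0.001]
force: [-0.2, 0.4, -3.6]
width: 0.322
gripper_force: 35.0
```

Run:
```python
from h import *
np.set_printoptions(precision=4,suppress=True)
o=arm.observe();print(o["clock"],o["position"],o["ee_rot"],o["force"],o["ft_torque"])
s=arm.get_image("scene");t=arm.get_image("top");w=arm.get_image("wrist")
c=np.zeros((600,800,3),np.uint8)
# scene crop around expected gauge/stud
u=proj(s,np.array([.578,.062,.17])).astype(int);print(u)
c[:600,:400]=cv2.resize(s["frame"][u[1]-75:u[1]+75,u[0]-50:u[0]+50],(400,600),interpolation=cv2.INTER_CUBIC)
c[:300,400:]=cv2.resize(w["frame"],(400,300))
c[300:,400:]=cv2.resize(t["frame"][195:345,230:430],(400,300))
save("pics/h1.png",np.clip(c*1.3,0,255).astype(np.uint8));save("pics/h1s.png",s["frame"])
for n in("gauge","gauge_grip","stud_axis","pointer_tip","fork_mid"):
    for k,p in(("s",s),("t",t),("w",w)):
        r=arm.place_of(n,p)
        if r: print(n,k,round(r[0]["conf"],2),px(r[0]["centre"]),atz(p,px(r[0]["centre"]),.096))
```

```text
13.1 [0.5771 0.0601 0.2694] [-0.2012 -3.1341  0.0015] [-0.1852  0.3517 -3.6462] [ 0.0093  0.0116 -0.0006]
[345 220]
gauge s 0.89 [347.008 224.592] [0.5123 0.0521 0.096 ]
gauge w 0.56 [316.096 237.12 ] [0.5934 0.0562 0.096 ]
gauge_grip s 0.86 [346.432 177.504] [0.3432 0.0112 0.096 ]
gauge_grip w 0.66 [314.112 323.376] [0.6794 0.0431 0.096 ]
stud_axis s 0.77 [346.112 247.2  ] [0.584  0.0667 0.096 ]
stud_axis w 0.69 [203.072 264.72 ] [ 0.6064 -0.0505  0.096 ]
pointer_tip s 0.6 [339.2   218.496] [0.4969 0.0297 0.096 ]
fork_mid s 0.43 [348.48  221.904] [0.5026 0.0533 0.096 ]
```

View pics/h1.png

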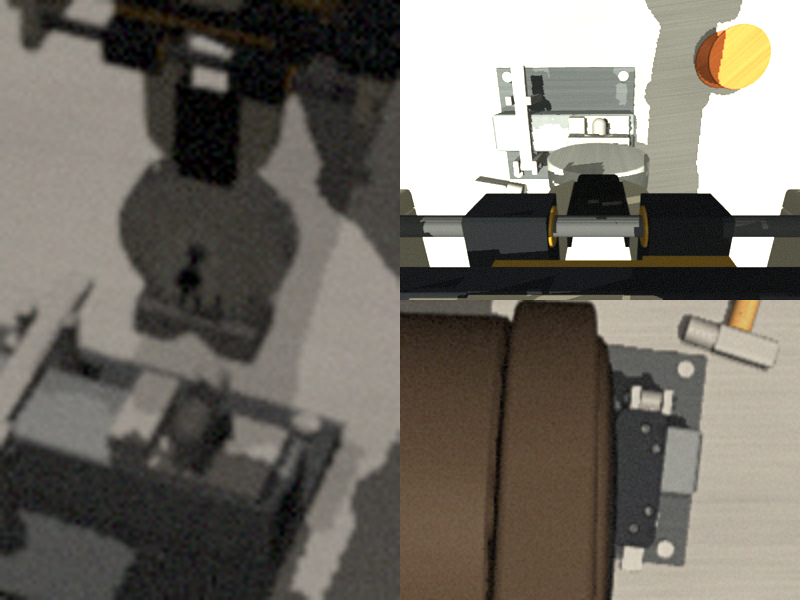

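Emit:
carry_out(
  claw=[2,2,2,2,2,2,2,2,2,2,2,2,2,2,2,2,2],
  delta_pos=[
    [-2.2,1.15,-2.6],
    [-2.2,1.15,-2.6],
    [-2.2,1.15,-2.6],
    [-2.2,1.15,-2.6],
    [-2.2,1.15,-2.6],
    [-2.2,1.15,-2.6],
    [-2.2,1.15,-2.6],
    [0,0,0],
    [0,0,0],
    [0,0,0],
    [0,0,0],
    [0,0,0],
    [0,0,0],
    [0,0,0],
    [0,0,0],
    [0,0,0],
    [0,0,0],
  ],
  angular=[
    [0,0,0],
    [0,0,0],
    [0,0,0],
    [0,0,0],
    [0,0,0],
    [0,0,0],
    [0,0,0],
    [0,0,0],
    [0,0,0],
    [0,0,0],
    [0,0,0],
    [0,0,0],
    [0,0,0],
    [0,0,0],
    [0,0,0],
    [0,0,0],
    [0,0,0],
  ],
)

```text
clock: 15.7
position: [0.7406, 0.1217, 0.4518]
ee_rot: [0.199, 3.135, 0.0]
force: [0.1, -0.1, -4.3]
width: 0.329
gripper_force: 35.0
```

```bash
cat >> h.py <<'E'
def dial(p,o,X=.014,S=8,half=50,name=None):
    """rectify the dial face: returns image, px per mm S, dial centre at middle; right = gauge +y, up = gauge z"""
    Rt=R.from_rotvec(o["ee_rot"]).as_matrix();xg,yg,zg=-Rt[:,0],Rt[:,1],-Rt[:,2]
    g=o["position"]-.118*zg; c=g+.068*zg+X*xg
    src=np.float32([proj(p,c+a*yg*.04+b*zg*.04) for a,b in((-1,1),(1,1),(1,-1),(-1,-1))])
    m=half*S/2;k=40*S/2
    dst=np.float32([[m-k,m-k],[m+k,m-k],[m+k,m+k],[m-k,m+k]])
    return cv2.getPerspectiveTransform(src,dst)
E
python3 - <<'E'
from h import *
np.set_printoptions(precision=4,suppress=True)
ims=[]
for i in range(4):
    s=arm.get_image("scene");ims.append(s["frame"].astype(float))
f=np.mean(ims,0).astype(np.uint8);o=arm.observe();print(o["clock"],o["position"],o["ee_rot"])
M=dial(s,o,S=12); im=cv2.warpPerspective(f,M,(600,600),flags=cv2.INTER_CUBIC)
g=np.clip(im*2.0,0,255).astype(np.uint8);save("pics/d1.png",g)
for n in("pointer_tip","fork_mid","gauge","gauge_grip"):
    r=arm.place_of(n,s)
    if r:
        u=px(r[0]["centre"]);v=cv2.perspectiveTransform(np.float32([[u]]),M)[0,0];d=(v-300)/6;print(n,r[0]["conf"],u,d,np.arctan2(d[0],d[1]))
E
```

```text
15.9 [0.7406 0.1217 0.4518] [0.1992 3.1353 0.    ]
pointer_tip 0.74 [348.096 243.504] [-17.6339 119.9002] -0.14602447
fork_mid 0.62 [364.608 211.584] [ 7.3674 36.1979] 0.20078994
gauge 0.56 [360.896 216.096] [ 1.703  48.1318] 0.03536785
gauge_grip 0.8 [368.704 158.016] [  6.7476 -70.4955] 3.046167
```

View pics/d1.png

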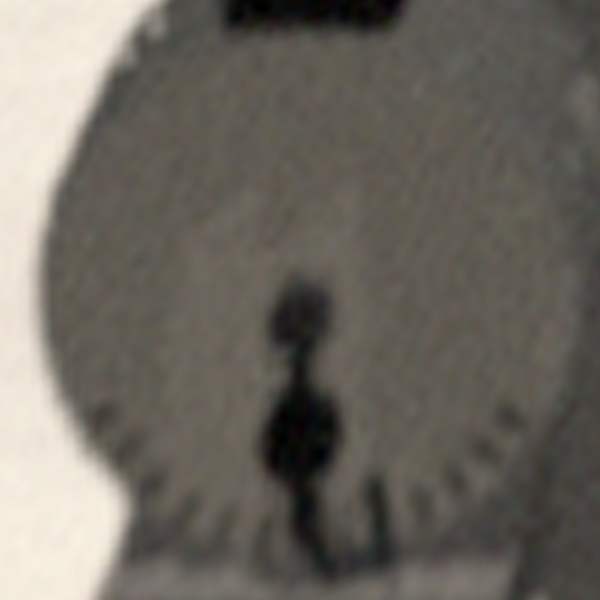

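Emit:
carry_out(
  claw=[2,2,2,2,2,2,2,2,2,2,2,2,2,2,2,2],
  delta_pos=[
    [0,0,0],
    [0,0,0],
    [0,0,0],
    [0,0,0],
    [0,0,0],
    [0,0,0],
    [0,0,0],
    [0,0,0],
    [0,0,0],
    [0,0,0],
    [0,0,0],
    [0,0,0],
    [0,0,0],
    [0,0,0],
    [0,0,0],
    [0,0,0],
  ],
  angular=[
    [0.11,0,0],
    [0.11,0,0],
    [0,0,0],
    [0,0,0],
    [0,0,0],
    [0,0,0],
    [0,0,0],
    [0,0,0],
    [0,0,0],
    [0,0,0],
    [0,0,0],
    [0,0,0],
    [0,0,0],
    [0,0,0],
    [0,0,0],
    [0,0,0],
  ],
)

```text
clock: 17.7
position: [0.7406, 0.1217, 0.4518]
ee_rot: [-0.197, -3.103, 0.343]
force: [0.2, -0.4, -4.5]
width: 0.328
gripper_force: 35.0
```

```bash
cat > look.py <<'E'
from h import *
import sys
np.set_printoptions(precision=4,suppress=True)
ims=[]
for i in range(6):
    s=arm.get_image("scene");ims.append(s["frame"].astype(float))
f=np.mean(ims,0);o=arm.observe();print(o["clock"],o["position"],o["ee_rot"],o["force"])
Rt=R.from_rotvec(o["ee_rot"]).as_matrix();print("lean",np.arcsin(-Rt[:,2]@[.127,.992,0]), "lean x",np.arcsin(-Rt[:,2]@[.992,-.127,0]))
M=dial(s,o,S=12); im=cv2.warpPerspective(np.clip(f*float(sys.argv[2]),0,255).astype(np.uint8),M,(600,600),flags=cv2.INTER_CUBIC)
save("pics/%s.png"%sys.argv[1],im)
E
python3 look.py d2 2
```

```text
18.0 [0.7406 0.1217 0.4518] [-0.1971 -3.1027  0.3426] [-0.3352  0.4906 -4.3529]
lean 0.21995164204088838 lean x -0.00014712752686102238
```

View pics/d2.png

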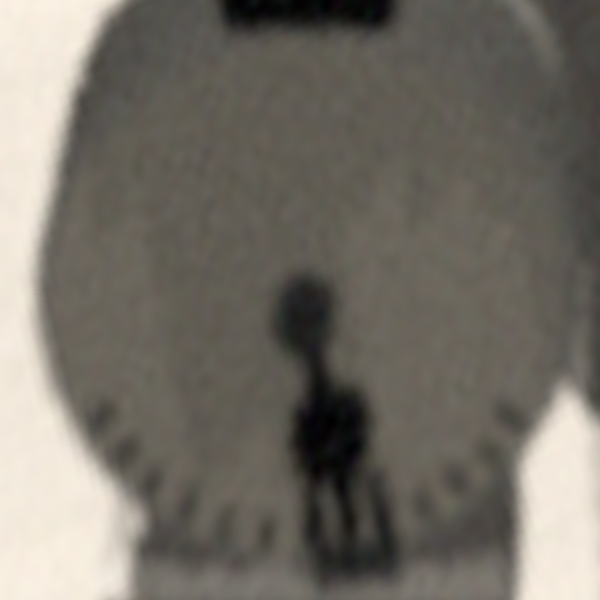

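Run:
```python
from h import *
im=cv2.cvtColor(cv2.imread("pics/d2.png"),cv2.COLOR_BGR2GRAY).astype(float)
for r in(485,505,525,545): print(r,[int(x) for x in im[r-8:r+8,295:410:4].mean(0)])
```

```text
485 [82, 72, 62, 47, 35, 33, 36, 43, 47, 40, 25, 12, 13, 25, 39, 48, 54, 58, 56, 53, 53, 57, 68, 78, 86, 93, 97, 99, 100]
505 [90, 80, 66, 51, 40, 40, 51, 63, 70, 68, 58, 41, 28, 27, 38, 51, 60, 65, 65, 56, 46, 43, 47, 58, 70, 81, 90, 95, 94]
525 [91, 78, 64, 46, 32, 30, 38, 53, 65, 69, 65, 53, 38, 26, 26, 41, 60, 72, 74, 67, 54, 39, 34, 41, 57, 73, 85, 92, 96]
545 [91, 84, 71, 58, 48, 43, 42, 42, 46, 52, 53, 48, 41, 37, 37, 43, 51, 54, 54, 52, 49, 42, 35, 33, 40, 52, 65, 75, 81]
```

Emit:
carry_out(
  claw=[2,2,2,2,2,2,2,2,2,2,2,2,2,2,2],
  delta_pos=[
    [0,0,0],
    [0,0,0],
    [2.2,-1.1,2.6],
    [2.2,-1.1,2.6],
    [2.2,-1.1,2.6],
    [2.2,-1.1,2.6],
    [2.2,-1.1,2.6],
    [2.2,-1.1,2.6],
    [2.2,-1.1,2.6],
    [0,0,0],
    [0,0,1.5],
    [0,0,1.5],
    [0,0,1.0],
    [0,0,0.7],
    [0,0,0],
  ],
  angular=[
    [-0.11,0,0],
    [-0.11,0,0],
    [0,0,0],
    [0,0,0],
    [0,0,0],
    [0,0,0],
    [0,0,0],
    [0,0,0],
    [0,0,0],
    [0,0,0],
    [0,0,0],
    [0,0,0],
    [0,0,0],
    [0,0,0],
    [0,0,0],
  ],
)

```text
clock: 19.5
position: [0.5779, 0.0647, 0.2222]
ee_rot: [-0.199, -3.134, 0.001]
force: [-0.3, 0.6, -4.8]
width: 0.327
gripper_force: 35.0
```

Run:
```python
from h import *
o=arm.observe();print(o["clock"],o["position"],o["ee_rot"],o["force"],o["ft_torque"])
w=arm.get_image("wrist");s=arm.get_image("scene")
u=proj(s,np.array([.578,.062,.14])).astype(int)
c=np.zeros((400,800,3),np.uint8);c[:,:533]=cv2.resize(w["frame"],(533,400));c[:,533:]=np.clip(1.4*cv2.resize(s["frame"][u[1]-60:u[1]+60,u[0]-40:u[0]+40],(267,400)),0,255);save("pics/p1.png",c)
```

```text
19.5 [0.57785116 0.06472316 0.22220139] [-1.99161851e-01 -3.13415568e+00  7.80703271e-04] [-0.25964442  0.62676801 -4.75232477] [ 0.03800065  0.02855916 -0.03140735]
```

View pics/p1.png

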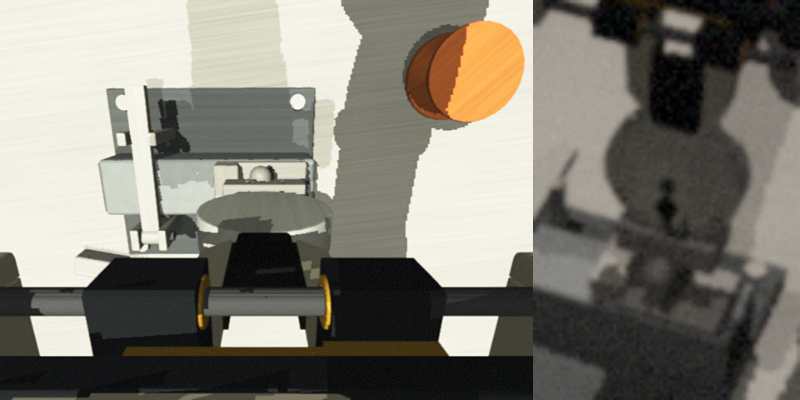

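Emit:
carry_out(
  claw=[2,2,2,2,2,2],
  delta_pos=[
    [0,-0.35,0],
    [0,0,0.3],
    [0,0,0.3],
    [0,0,0.2],
    [0,0,0.1],
    [0,0,0],
  ],
  angular=[
    [0,0,0],
    [0,0,0],
    [0,0,0],
    [0,0,0],
    [0,0,0],
    [0,0,0],
  ],
)

```text
clock: 20.2
position: [0.5778, 0.0613, 0.2144]
ee_rot: [0.199, 3.135, 0.001]
force: [-2.4, -0.1, 2.5]
width: 0.324
gripper_force: 35.0
```

Emit:
carry_out(
  claw=[2,2,2,2,2,2,2,2,2,2,2,2,2,2,2,2,2,2,2,2],
  delta_pos=[
    [0,0.26,0.003],
    [0,0.26,0.003],
    [0,0.26,0.003],
    [0,0.26,0.003],
    [0,0.26,0.003],
    [0,0.26,0.003],
    [0,0.26,0.003],
    [0,0.26,0.003],
    [0,0.26,0.003],
    [0,0.26,0.003],
    [0,0,0],
    [0,0,0],
    [0,0,0],
    [0,0,0],
    [0,0,0],
    [0,0,0],
    [0,0,0],
    [0,0,0],
    [0,0,0],
    [0,0,0],
  ],
  angular=[
    [0.0222,0,0],
    [0.0222,0,0],
    [0.0222,0,0],
    [0.0222,0,0],
    [0.0222,0,0],
    [0.0222,0,0],
    [0.0222,0,0],
    [0.0222,0,0],
    [0.0222,0,0],
    [0.0222,0,0],
    [0,0,0],
    [0,0,0],
    [0,0,0],
    [0,0,0],
    [0,0,0],
    [0,0,0],
    [0,0,0],
    [0,0,0],
    [0,0,0],
    [0,0,0],
  ],
)

```text
clock: 22.2
position: [0.5816, 0.0873, 0.2114]
ee_rot: [-0.196, -3.103, 0.348]
force: [-0.5, -0.2, 4.1]
width: 0.323
gripper_force: 35.0
```

```bash
sed -i 's/range(6)/range(12)/' look.py; python3 look.py d3 2
python3 - <<'E'
from h import *
im=cv2.cvtColor(cv2.imread("pics/d3.png"),cv2.COLOR_BGR2GRAY).astype(float)
for r in(485,505,525,545): print(r,[int(x) for x in im[r-8:r+8,295:410:4].mean(0)])
o=arm.observe();Rt=R.from_rotvec(o["ee_rot"]).as_matrix();print(o["position"]+.1184*Rt[:,2], Rt.T@(o["force"]+[0,0,4.7]),o["ft_torque"],o["width"])
E
```

```text
22.8 [0.5816 0.0874 0.2114] [-0.1956 -3.1035  0.3482] [-1.5134  0.6622  5.0301]
lean 0.2234050360198532 lean x -0.0018014805949002684
485 [82, 73, 64, 54, 43, 34, 30, 27, 24, 23, 23, 23, 23, 25, 29, 37, 45, 53, 59, 63, 64, 64, 68, 73, 81, 88, 94, 96, 95]
505 [90, 84, 73, 62, 52, 43, 38, 40, 43, 43, 40, 35, 30, 30, 34, 41, 48, 53, 55, 56, 58, 58, 58, 62, 68, 76, 83, 88, 89]
525 [87, 79, 70, 59, 50, 45, 44, 45, 48, 51, 50, 45, 37, 30, 28, 31, 37, 43, 47, 50, 50, 52, 53, 54, 59, 68, 77, 84, 89]
545 [86, 78, 68, 58, 50, 46, 45, 46, 47, 46, 46, 45, 41, 36, 33, 33, 35, 37, 39, 40, 39, 38, 39, 44, 50, 58, 66, 73, 78]
[0.57845796 0.06131358 0.0959536 ] [ 1.57000232 -1.70053305 -9.594148  ] [-0.10580673  0.42095457  0.00275408] 0.3265393390284854
```

View pics/d3.png

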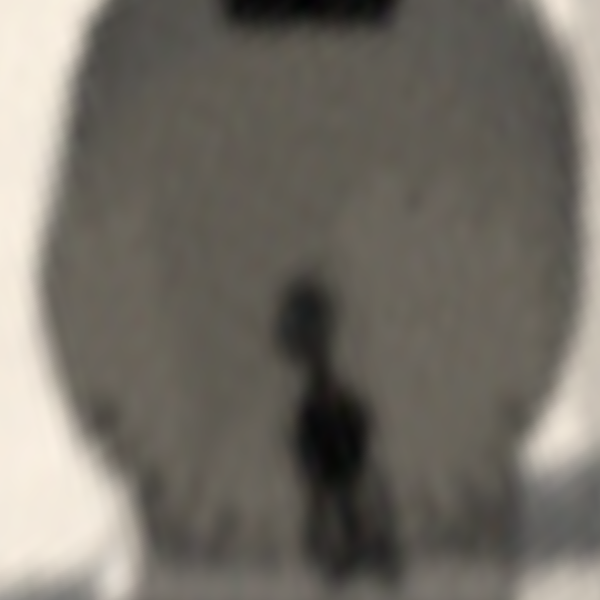

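```bash
python3 -c "
from cell import arm
print(arm.sign_off())"
```

```text
the job is handed in; nothing more can be done
None
```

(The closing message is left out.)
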